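# Show a notched glaze test tile against the swing-out reference chip

## Robot

A 6-joint arm with a two-finger parallel gripper is mounted at the origin on the work surface. World frame = base frame: x ahead of the robot, y to its left, z up, the work surface at z = 0. Lengths are in m, angles in rad, forces in N, time in s.
With the tool pointing down it reaches from about 0.3 to 0.875 m from the base axis. Payload 6.4 kg.
Tool frame: the origin (TCP) lies at the very end of the fingers, on their centre line; the grasp point (between the pads) lies 19 mm behind it; x points along the fingers, y is the direction in which the jaws open and shut, and the axes are right-handed (so a half turn about x gives the same grasp; the last joint's range is limited). The gripper opens to 85 mm and grips with 20 to 120 N. Pads are 22 mm wide; open, the fingers measure 114 mm over their backs; the gripper's body (76 mm by 85 mm) begins 54 mm behind the grasp point. The pads swing forward as they close: fully open they stand 13 mm farther back than shut.
Start: joints at [1.013, 0.181, 1.607, -0, 1.354, -0.206], TCP at [0.198, 0.54, 0.231] pointing down, gripper open.
Joint ranges: [-2.99, 2.99], [-0.89, 2.07], [0.3, 2.58], [-1.14, 4.28], [0, 2.63], [-3.12, 3.12]. Speed limits (rad/s): [2.57, 2.57, 3.01, 3.14, 3.14, 3.14].

## Interface

Orientations are given as a unit quaternion [w, x, y, z].
In Python, from bench import status, optics, hand_in gives the robot as it stands. The module is installed in compiled form; this text tells all that it offers.
- The arm moves only by the shell command python3 -m jog 'ROWS'. ROWS is JSON, one flat list of numbers, 5 for each row, row after row: the shift along the tool's x, y, z in mm, then the turn about the tool's x in degrees, then the opening in per cent of the stroke, from 0 (shut) to 100 (fully open). In form: [tx, ty, tz, yaw, gripper, tx, ty, tz, yaw, gripper, ...]. A call has exactly 5 rows; each row is the pose to reach, as a shift and turn from the pose commanded when the call began, along the tool's axes at that moment; what a row does not reach only later rows make up. A row lasts 1/10 s, in which the tool goes at most 50 mm and 8.59 degrees, less where a joint would pass 70% of its speed; a pose out of reach is approached as far as the arm can. A call with a gripper value outside its range is refused whole. The fingers move at their own pace and stop on an object; the grip force is fixed at half the most. Time passes only in rows, so rows that repeat a pose let the fingers close, or fill a call up. It gives the time, the measured TCP pose, the force and the opening at its end, in the units of the state.
- status.get_obs(): the state, without advancing time (a new reading comes with each control period).
- optics.camera(name): name is "scene" or "top" or "wrist"; returns the picture (384x512x3 uint8, red, green, blue); there is no depth.
- optics.get_calibration(name): a dict with "vertical_fov" (degrees; the focal length in pixels is half the picture's height over the tangent of half this angle, whatever the lens; pixels are square), "cx", "cy" (the principal point, pixels), "extrinsics" (4x4, takes a point from camera to world coordinates). Camera axes: x right, y up, looking along -z (the intrinsics and any distortion apply to the point x, -y, -z); pixel columns grow to the right and rows downward; lengths in m; the calibration is good to about 2 mm. A picture is of the moment at which its call begins: read the wrist's pose just before it. get_calibration takes no time and is no camera call; for the wrist camera it gives the pose at the moment of the call.
- hand_in(): hands the job in, once; it reports no verdict.
The state is a dict: "time_s": time; "q": joint angles; "dq": joint speeds; "joint_efforts": joint torques, N m; "eef_pos": TCP position; "eef_rot": TCP orientation; "wrist_force": force on the tool from outside, world axes, zero at the start; "torque": the same for the moment, N m; "opening": opening from 0.0 (shut) to 1.0 (fully open).
Only numpy, scipy, OpenCV 4.12 (cv2) and the standard library are available. Lean on these libraries where they do the work, as an engineer would, in place of code of your own. Each camera call takes 0.05 s, during which the arm holds its last target. There are 200 camera calls.

## Task

Swing the brace of the reference stand out until it clicks into its end detent and leave it there. Then take the glaze test tile that has a notched corner out of the rack, holding it by its glazed half so the label stays uncovered, and present it label up: the label centred about 9 cm above the reference chip on the brace, the tile's long edge level and the labelled face tipped back to look up at about 45 degrees (or flatter). Finish while still holding it there, still and clear of the stand and the rack; do not disturb the plain tile, the glaze jar or the bowl.

Things in the scene. Friction and masses are not known exactly. Their poses are not given: they have to be found in the camera images.
- tile: Notched test tile, loose, 70 to 140 g: ceramic slab 110 x 9 x 50 mm standing on its long edge in either of the rack's two grooves. Origin at the middle of its underside; x along its length to the notched end, y out of the labelled face (through the 9 mm thickness), z up to the top edge. The 74 mm at the -x end are glazed teal; the last 36 mm (x 19 to 55 mm) are bare pale clay.
- tile_label (a point): Centre of the label, a 28 x 26 mm white patch with three coloured strokes, on the +y face of the bare clay end; at (37, 4.5, 19) mm in the tile's frame. The back of that end is bare.
- tile_notch (a point): Inner corner of the tile's 14 x 14 mm notch, cut out of the one upper corner of the bare clay end; at (41, 0, 36) mm in the tile's frame. Seen facing the label with the notch up, the notch is at upper left.
- tile_grip (a point): A good place to grip: middle of the top edge of the glazed half, at (-25, 0, 50) mm in the tile's frame. Grip across the 9 mm thickness, from above, reaching down about 25 mm; the grip's centre must stay on the -x half of the tile.
- rack: Tile rack, fixed, at any yaw: round plaster bat 176 mm across, 20 mm thick, with two grooves along its x at y = -45 and +45 mm, each 12 mm wide between wooden ribs 104 mm long, 9 mm wide and 12 mm high (tops 32 mm above the table). Tiles stand on the bat, their top edges 70 mm above the table. Origin at the centre of its underside.
- plain_tile: Bystander: brown glazed tile of the same size with one bare clay end, without notch or label, standing in the other groove. Axes as for the tile.
- stand: Reference stand, fixed: dark steel base 100 x 100 x 14 mm with a round hub under the brace. Origin at the centre of its underside; the brace turns about the vertical line through it.
- brace (a joint): Angle of the brace about its vertical hinge, rad. 0 = folded, along the stand's -x; grows clockwise seen from above; end stop at 1.571, along the stand's +y. Light friction holds it where it is left; from about 1.16 a sprung catch resists (1 to 2 N at the post), beyond about 1.45 it pulls the brace on to the stop.
- brace_hinge (a point): Point on the hinge line of the brace, at the top of the hinge pin, 52 mm above the table.
- brace_post (a point): Centre of the top of the brace's upright red handle, a round post 14 mm in diameter and 38 mm tall, 65 mm from the hinge line, its top 84 mm above the table. The brace below it is an aluminium bar 24 mm wide, top 46 mm above the table.
- chip (a point): Centre of the top of the reference chip, a teal disc 46 mm across at the brace's outer end, 125 mm from the hinge line and 50 mm above the table.
- glaze_jar: Bystander: amber lidded jar, 60 mm across, 85 mm tall. Origin under its centre.
- bowl: Bystander: white bowl, 90 mm across, 50 mm tall. Origin under its centre.
Things that resemble listed ones, but are neither listed nor needed, are in the scene too. Of the things like the tile, leave any that is blue; of the rest the smaller one is meant. Of the things that look like the stand, the smaller one is meant.

How it is judged:
By the outcome, as a careful person would: the job done as asked, in the order asked, and still so for the second after the job is handed in, while the arm keeps its last pose, push and grip.
It also fails if it takes over 61 s, if anything falls off the work surface, if the arm or the gripper's body presses on something with over 40 N, if the wrist force passes 120 N, or if a joint passes its speed limit or range.

## Working session

There is one attempt and no reset: what is moved stays moved. The work goes in short steps, Python scripts to look and compute and a shell command to move; the robot and the scene stay as the last step left them, time stands still between calls to the robot, and variables do not carry over. Pictures are saved under pics/ and viewed, on a budget of 10 in all, crops included, one or two more only if the job needs it, and the job is handed in when it is done.

```bash
mkdir -p pics; python3 - <<'E'
from bench import status, optics
import cv2, numpy as np
print(status.get_obs())
for n in("scene","top","wrist"):
    c=optics.get_calibration(n);print(n,c)
ims=[optics.camera(n) for n in("scene","top","wrist")]
for n,i in zip(("scene","top","wrist"),ims): cv2.imwrite(f"pics/{n}0.png",i[...,::-1])
E
```

```text
{'time_s': 0.0, 'q': array([ 1.01273546e+00,  1.81552259e-01,  1.60801737e+00,  1.16062775e-05,
        1.35379325e+00, -2.06282979e-01]), 'dq': array([ 0.00113396,  0.00045034,  0.00036911, -0.00064251,  0.00084719,
        0.00063042]), 'joint_efforts': array([ 4.96648936e-04, -4.44865179e+01, -3.51332545e+01, -3.54006406e-04,
        9.08314192e-03,  2.34636383e-05]), 'eef_pos': array([0.19779668, 0.53931727, 0.23037332]), 'eef_rot': array([ 0.69595954,  0.12315357,  0.6964338 , -0.12431202]), 'wrist_force': array([ 0.03489143, -0.40670929,  0.50834494]), 'torque': array([-0.01853374, -0.01205643,  0.04688229]), 'opening': 1.0033971269755897}
scene {'vertical_fov': 57.207025531221916, 'cx': 257.3187226061732, 'cy': 190.67123678789292, 'extrinsics': array([[-0.8607018 , -0.42424303,  0.28144319,  0.92035544],
       [ 0.50894981, -0.70315918,  0.49652518,  0.58275082],
       [-0.01274799,  0.57060057,  0.82112878,  1.06474338],
       [ 0.        ,  0.        ,  0.        ,  1.        ]])}
top {'vertical_fov': 48.868640496789396, 'cx': 254.950385565308, 'cy': 189.63193001530323, 'extrinsics': array([[-0.02607137,  0.98977361, -0.14024437,  0.39657484],
       [-0.9993628 , -0.02922701, -0.02048829,  0.00135677],
       [-0.02437769,  0.13962085,  0.98990492,  1.26768756],
       [ 0.        ,  0.        ,  0.        ,  1.        ]])}
wrist {'vertical_fov': 71.21759041562359, 'cx': 256.4086640605261, 'cy': 189.3135478308803, 'extrinsics': array([[ 0.34409423, -0.90657036, -0.24439589,  0.13631434],
       [ 0.93893413,  0.33185497,  0.09096691,  0.56131691],
       [-0.00136391, -0.26077283,  0.96539923,  0.37324793],
       [ 0.        ,  0.        ,  0.        ,  1.        ]])}
```

View pics/top0.png

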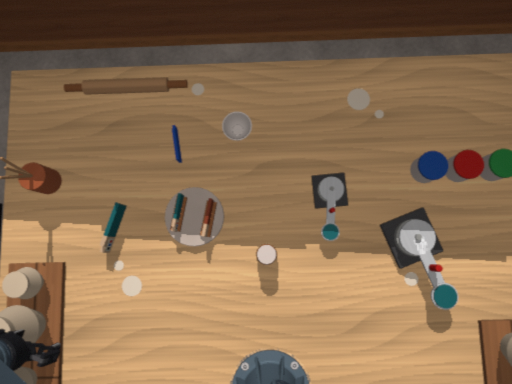

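View pics/scene0.png

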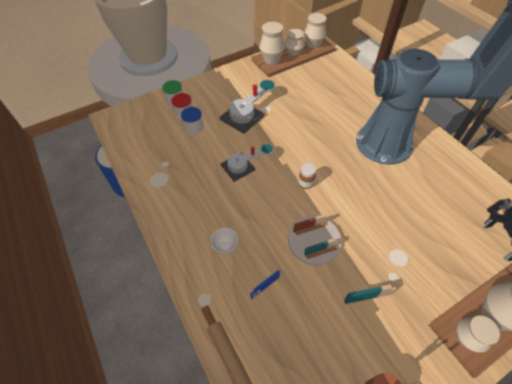

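Top view: small stand at about (330,190) with its chip at (330,232), rack at (195,217) holding teal (178,210) and brown (208,215) tiles. There is a bigger teal decoy tile at (114,227), the jar is at (266,255) and the bowl at (237,126).

```bash
cat > h.py <<'E'
import numpy as np, cv2
from bench import status, optics
from scipy.spatial.transform import Rotation as R
def K(c): 
    f=192/np.tan(np.radians(c["vertical_fov"]/2)); return f
def ray(c,uv):
    f=K(c);E=c["extrinsics"]
    d=E[:3,:3]@np.array([(uv[0]-c["cx"])/f,-(uv[1]-c["cy"])/f,-1]); return E[:3,3],d/np.linalg.norm(d)
def plane(c,uv,z):
    o,d=ray(c,uv); return o+d*(z-o[2])/d[2]
def two(c1,u1,c2,u2):
    o1,d1=ray(c1,u1);o2,d2=ray(c2,u2)
    t=np.linalg.lstsq(np.c_[d1,-d2],o2-o1,rcond=None)[0]
    a,b=o1+t[0]*d1,o2+t[1]*d2; return (a+b)/2,np.linalg.norm(a-b)
def proj(c,p):
    E=c["extrinsics"];q=E[:3,:3].T@(np.asarray(p)-E[:3,3]);f=K(c)
    return np.array([c["cx"]+f*q[0]/-q[2],c["cy"]-f*q[1]/-q[2]])
def toolR(o=None):
    o=o or status.get_obs(); w=o["eef_rot"]; return R.from_quat([w[1],w[2],w[3],w[0]]).as_matrix()
def blobs(im,lo,hi,roi=None,amin=6):
    h=cv2.cvtColor(im,cv2.COLOR_RGB2HSV); m=cv2.inRange(h,np.array(lo),np.array(hi))
    if roi: k=np.zeros_like(m);k[roi[1]:roi[3],roi[0]:roi[2]]=1;m=m*k
    n,_,s,c=cv2.connectedComponentsWithStats(m)
    return [(c[i].round(1),s[i].tolist()) for i in range(1,n) if s[i,4]>=amin]
E
python3 - <<'E'
from h import *
t=cv2.imread("pics/top0.png")[...,::-1].copy();s=cv2.imread("pics/scene0.png")[...,::-1].copy()
for n,i in(("top",t),("scene",s)):
    for nm,lo,hi in(("teal",(80,90,50),(100,255,255)),("red",(0,170,80),(6,255,255)),("red2",(174,150,80),(180,255,255)),("dark",(0,0,0),(180,90,60))):
        print(n,nm,*blobs(i,lo,hi,amin=8 if nm!="dark" else 150),sep="\n  ")
a=cv2.resize(t[150:260,155:355],None,fx=4,fy=4,interpolation=cv2.INTER_CUBIC)
cv2.imwrite("pics/a.png",a[:,:,::-1])
E
```

```text
top
  teal
  (array([177.1, 206.1]), [174, 194, 7, 24, 75])
  (array([111.3, 219.3]), [105, 203, 15, 33, 150])
  (array([330.1, 231.5]), [323, 224, 15, 16, 178])
  (array([445. , 296.1]), [434, 285, 23, 23, 411])
top
  red
  (array([468.3, 163.8]), [454, 150, 30, 29, 667])
  (array([332. , 209.6]), [330, 208, 5, 4, 14])
  (array([436. , 267.3]), [430, 265, 12, 6, 58])
top
  red2
top
  dark
  (array([322.5, 187.8]), [312, 173, 33, 35, 309])
  (array([401.6, 235.8]), [380, 208, 50, 60, 826])
  (array([ 25.3, 350.1]), [0, 330, 61, 41, 1273])
scene
  teal
  (array([266.5,  84.5]), [261, 81, 12, 8, 80])
  (array([266.7, 148.2]), [262, 145, 10, 8, 60])
  (array([316. , 247.6]), [306, 242, 21, 12, 120])
  (array([362.7, 294.6]), [345, 287, 36, 16, 274])
scene
  red
  (array([254.4,  89.3]), [253, 85, 3, 10, 21])
  (array([180.9,  99.9]), [172, 94, 18, 13, 181])
scene
  red2
scene
  dark
  (array([466.5, 121.1]), [455, 99, 30, 41, 246])
  (array([476.9, 123.3]), [462, 99, 36, 46, 265])
  (array([240.4, 121.6]), [221, 110, 42, 22, 255])
  (array([237.5, 171.1]), [222, 162, 32, 18, 153])
  (array([501.3, 216.5]), [487, 201, 25, 36, 371])
```

View pics/a.png

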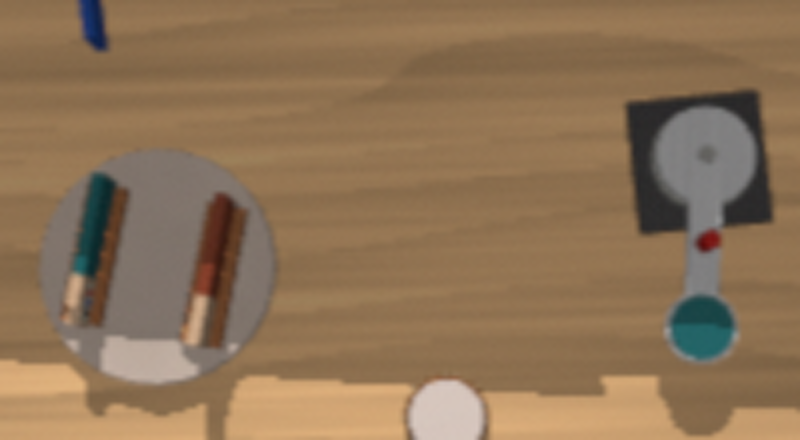

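The crop shows the tile with its glazed end at image (181,194) away from the robot and its clay end near (173,230). The label face looks right (world -y), where blue strokes are visible. The brace points at the robot and must swing clockwise, to image left (+y). Now the metric positions.

```bash
python3 - <<'E'
from h import *
np.set_printoptions(precision=4,suppress=True)
T=optics.get_calibration("top");S=optics.get_calibration("scene")
cr=lambda u,v:(155+(u-1.5)/4,150+(v-1.5)/4)
H=plane(T,cr(708,153),.052);C=plane(T,(330.1,231.5),.050)
print("hinge",H,"chip",C,"r",np.linalg.norm((C-H)[:2]))
print("chip2",two(T,(330.1,231.5),S,(266.7,148.2)))
print("post",plane(T,(332,209.6),.075),"jar",plane(T,cr(447,417),.085))
b=[plane(T,cr(*p),.014) for p in((627,103),(757,92),(772,222),(640,233))]
print("base",b,np.mean(b,0))
print("rack",plane(T,cr(157,266),.020))
# tile top edge: glazed end mid, clay end
for p in((104,178),(72,318),(84,275)):print("tile",plane(T,cr(*p),.070))
for p in((222,197),(193,340)):print("plain",plane(T,cr(*p),.070))
print("bowl",plane(T,(237,126),.05))
print("tealscene",plane(S,(316,247.6),.06),plane(T,(177.1,206.1),.065))
o=status.get_obs();print(toolR(o))
for n,p in(("tile",(104,178)),):pass
E
```

```text
hinge [ 0.5674 -0.1955  0.052 ] chip [ 0.4419 -0.1851  0.05  ] r 0.1258970107861094
chip2 (array([ 0.4411, -0.1845,  0.0487]), np.float64(0.0021934516091132845))
post [ 0.5023 -0.1897  0.075 ] jar [ 0.3838 -0.0011  0.085 ]
base [array([ 0.6124, -0.1432,  0.014 ]), array([ 0.6178, -0.2406,  0.014 ]), array([ 0.5197, -0.2463,  0.014 ]), array([ 0.5143, -0.1484,  0.014 ])] [ 0.566  -0.1946  0.014 ]
rack [0.4993 0.2104 0.02  ]
tile [0.5595 0.2399 0.07  ]
tile [0.46   0.2628 0.07  ]
tile [0.4903 0.2543 0.07  ]
plain [0.5433 0.1551 0.07  ]
plain [0.4421 0.1768 0.07  ]
bowl [0.7619 0.075  0.05  ]
tealscene [0.5293 0.2557 0.06  ] [0.5258 0.2511 0.065 ]
[[-0.0007  0.3446  0.9387]
 [-0.0011  0.9387 -0.3446]
 [-1.     -0.0013 -0.0003]]
```

Everything agrees: chip radius is 126 mm against 125, and the two views differ by 2 mm. The stand yaw is about 3°, the brace is at about 0.14 rad, and the end chip position should be about (0.560,-0.070). First I close the fingers and move beside the post.

The tool can only turn about its vertical axis. So I'll present the tile flat: lay it label up on the table, then regrip it across its 50 mm width.

```bash
cat >> h.py <<'E'
def go(x,y,z,head,o=None):
    "shift in tool mm and yaw deg to reach TCP x,y,z with tool y heading head (deg), from measured pose"
    o=o or status.get_obs();M=toolR(o);d=M.T@(np.array([x,y,z])-o["eef_pos"])*1000
    h=np.degrees(np.arctan2(M[1,1],M[0,1]));y=(h-head+180)%360-180
    print("shift",d.round(1),"yaw",round(y,1),"| pos",o["eef_pos"].round(4),"head",round(h,1),"F",o["wrist_force"].round(1),"open",round(o["opening"],3),"t",round(o["time_s"],2))
E
for i in 1 2; do :; done
python3 -m jog '[4,-31,27,0,0, 7,-61,55,0,0, 11,-92,82,0,0, 14,-122,110,0,0, 18,-153,137,0,0]'
python3 -m jog '[4,-31,27,0,0, 7,-61,55,0,0, 11,-92,82,0,0, 14,-122,110,0,0, 18,-153,137,0,0]'
python3 -m jog '[4,-31,27,0,0, 7,-61,55,0,0, 11,-92,82,0,0, 14,-122,110,0,0, 18,-153,137,0,0]'
python3 -m jog '[4,-31,27,0,0, 7,-61,55,0,0, 11,-92,82,0,0, 14,-122,110,-7,0, 18,-153,137,-15,0]'
python3 -c "
from h import *
go(.4995,-.225,.056,85)"
```

```text
time_s: 0.65
eef_pos: [0.2742, 0.3475, 0.213]
eef_rot: [0.696, 0.124, 0.696, -0.124]
wrist_force: [0.1, -0.0, -0.4]
opening: 0.146
time_s: 1.15
eef_pos: [0.3502, 0.1566, 0.1953]
eef_rot: [0.696, 0.124, 0.696, -0.124]
wrist_force: [0.6, 0.1, -0.6]
opening: -0.0
time_s: 1.65
eef_pos: [0.4262, -0.0344, 0.1772]
eef_rot: [0.696, 0.124, 0.696, -0.124]
wrist_force: [1.2, 1.3, 0.6]
opening: 0.004
time_s: 2.15
eef_pos: [0.502, -0.2252, 0.1589]
eef_rot: [0.706, 0.03, 0.707, -0.03]
wrist_force: [1.1, 1.1, 1.0]
opening: -0.002
shift [ 1.029e+02 -1.000e-01 -2.500e+00] yaw 0.1 | pos [ 0.502  -0.2252  0.1589] head 85.1 F [1.1 1.1 1. ] open -0.002 t 2.15
```

```bash

python3 -m jog '[25,0,-2,0,0, 50,0,-2,0,0, 75,0,-2,0,0, 95,0,-2,0,0, 103,0,-2,0,0]'
python3 -m jog '[0,3,0,0,0, 0,6,0,0,0, 0,9,0,0,0, 0,11.5,0,0,0, 0,13.5,0,0,0]'
python3 -m jog '[0,5.4,-1.5,4.7,0, 0,10.9,-2.6,9.4,0, 0,16.5,-3.3,14.1,0, 0,22.1,-3.5,18.8,0, 0,27.7,-3.2,23.5,0]'
python3 - <<'E'
from h import *
go(.5,-.2,.056,85)
t=optics.camera("top");cv2.imwrite("pics/t1.png",t[...,::-1])
T=optics.get_calibration("top")
for b in blobs(t,(80,90,50),(100,255,255),(270,170,350,250),20):print(b,plane(T,b[0],.05))
E
```

```text
time_s: 2.65
eef_pos: [0.4981, -0.2223, 0.0538]
eef_rot: [0.705, 0.033, 0.708, -0.031]
wrist_force: [-0.2, -0.1, 0.1]
opening: 0.004
time_s: 3.15
eef_pos: [0.5014, -0.2099, 0.0571]
eef_rot: [0.707, 0.031, 0.706, -0.032]
wrist_force: [-1.1, -0.6, -0.4]
opening: 0.0
time_s: 3.65
eef_pos: [0.5005, -0.1821, 0.0568]
eef_rot: [0.685, 0.176, 0.684, -0.176]
wrist_force: [-0.0, 0.4, -0.5]
opening: -0.001
shift [  0.8 -15.9   8.2] yaw -23.9 | pos [ 0.5005 -0.1821  0.0568] head 61.1 F [-0.   0.4 -0.5] open -0.001 t 3.65
```

```bash

python3 -m jog '[0,5.4,-1.5,4.7,0, 0,10.9,-2.6,9.4,0, 0,16.5,-3.3,14.1,0, 0,22.1,-3.5,18.8,0, 0,27.7,-3.2,23.5,0]'
python3 - <<'E'
from h import *
go(.5,-.2,.056,85)
s=optics.camera("scene");w=optics.camera("wrist")
cv2.imwrite("pics/w1.png",np.hstack([w[:,:,::-1],cv2.resize(s[120:216,190:300,::-1],(288,384)[:2][::-1][::-1])]) )
E
```

```text
time_s: 4.2
eef_pos: [0.5109, -0.1563, 0.0566]
eef_rot: [0.635, 0.311, 0.635, -0.311]
wrist_force: [0.5, -0.4, 0.7]
opening: -0.0
shift [  0.7 -35.4  27.9] yaw -47.2 | pos [ 0.5109 -0.1563  0.0566] head 37.8 F [ 0.5 -0.4  0.7] open -0.0 t 4.2
```

View pics/w1.png

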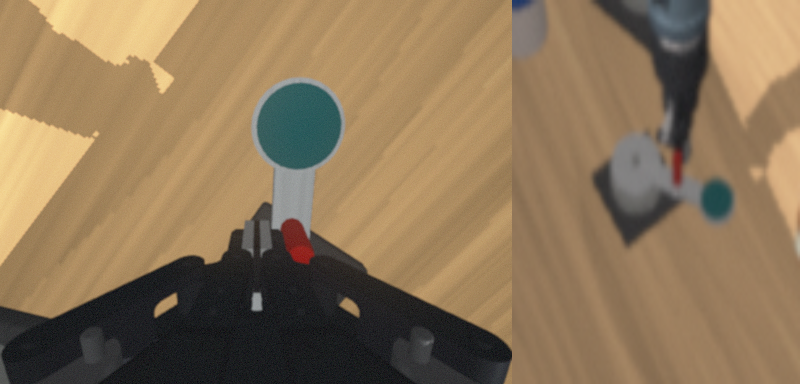

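The wrist view shows the fingers beside the red post (300,240), with the chip at (298,125) swinging along. I continue the push.

```bash

python3 -m jog '[0,5.4,-1.5,4.7,0, 0,10.9,-2.6,9.4,0, 0,16.5,-3.3,14.1,0, 0,22.1,-3.5,18.8,0, 0,27.7,-3.2,23.5,0]'
python3 -m jog '[0,2.7,-0.8,2.4,0, 0,5.4,-1.5,4.7,0, 0,8.2,-2.1,7,0, 0,10.9,-2.6,9.4,0, 0,13.7,-3,11.7,0]'
cat > ang.py <<'E'
from h import *
def a():
    w=optics.camera("wrist");c=optics.get_calibration("wrist")
    for b in blobs(w,(80,90,40),(100,255,255),None,800):
        p=plane(c,b[0],.05);d=p-np.array([.567,-.195,.05]);print("chip",b,p.round(4),"r",np.hypot(d[0],d[1]).round(4),"q",np.radians((183.1-np.degrees(np.arctan2(d[1],d[0]))+180)%360-180).round(3))
    return w
w=a();cv2.imwrite("pics/w2.png",w[...,::-1]);go(.5,-.2,.056,85)
E
python3 ang.py
```

```text
time_s: 4.8
eef_pos: [0.5304, -0.1371, 0.0564]
eef_rot: [0.559, 0.433, 0.559, -0.434]
wrist_force: [-1.1, -1.1, 0.1]
opening: 0.004
time_s: 5.3
eef_pos: [0.5417, -0.1309, 0.0562]
eef_rot: [0.511, 0.487, 0.513, -0.489]
wrist_force: [-13.5, -5.0, 8.7]
opening: -0.002
chip (array([292.6, 126.8]), [252, 85, 82, 85, 5444]) [ 0.5584 -0.0703  0.05  ] r 0.125 q 1.556
shift [  0.5 -44.6  67.1] yaw -82.3 | pos [ 0.5414 -0.1309  0.0562] head 2.7 F [-8.3 -3.2  4.9] open -0.005 t 5.35
```

The push force is up to 14 N and the brace is at its stop, q≈1.56. I back off, rise and confirm it stays.

```bash

python3 -m jog '[0,-10,0,0,0, 0,-20,0,0,0, -40,-20,0,0,0, -80,-20,0,0,0, -120,-20,0,0,0]'
python3 - <<'E'
from ang import *
tx=np.array([-.0995,.0229])/np.hypot(.0995,.0229);print("tile heading",np.degrees(np.arctan2(tx[1],tx[0])))
go(.535,.20,.24,77)
E
```

```text
time_s: 5.85
eef_pos: [0.522, -0.1311, 0.1773]
eef_rot: [0.511, 0.488, 0.512, -0.488]
wrist_force: [1.8, -0.4, -0.5]
opening: -0.001
chip (array([297.1, 123.3]), [275, 101, 44, 46, 1418]) [ 0.5656 -0.0727  0.05  ] r 0.1223 q 1.614
shift [129.  -30.3  65.2] yaw -82.3 | pos [ 0.5259 -0.1328  0.185 ] head 2.7 F [ 4.  -1.3  4.5] open 0.0 t 5.9
tile heading 167.03903217177512
shift [ -56.4   25.5 -331.7] yaw -74.3 | pos [ 0.5259 -0.1328  0.185 ] head 2.7 F [ 4.  -1.3  4.5] open 0.0 t 5.9
```

```bash

python3 -m jog '[-6,3,-33,-7.4,40, -11,5,-66,-14.8,40, -17,8,-100,-22.2,40, -22,10,-133,-29.6,40, -28,13,-166,-37,40]'
python3 -c "
from h import *
go(.49,.2,.24,77)"
```

```text
time_s: 6.4
eef_pos: [0.5276, 0.0363, 0.2042]
eef_rot: [0.641, 0.299, 0.641, -0.299]
wrist_force: [0.1, 0.3, -0.6]
opening: 0.4
shift [ -35.8   76.5 -149.5] yaw -37.0 | pos [0.5276 0.0363 0.2042] head 40.0 F [ 0.1  0.3 -0.6] open 0.4 t 6.4
```

```bash

python3 -m jog '[-7,15,-30,-7.4,40, -14,31,-60,-14.8,40, -21,46,-90,-22.2,40, -28,61,-120,-29.6,40, -36,76,-150,-37,40]'
python3 -m jog '[0,0,0,0,40, 0,0,0,0,40, 0,0,0,0,40, 0,0,0,0,40, 0,0,0,0,40]'
python3 - <<'E'
from h import *
go(.49,.2,.24,77)
c=optics.get_calibration("wrist");w=optics.camera("wrist");np.save("w3.npy",w);np.save("w3c.npy",c,allow_pickle=True)
cv2.imwrite("pics/w3.png",cv2.resize(w,(800,600))[...,::-1])
E
```

```text
time_s: 6.9
eef_pos: [0.4902, 0.2001, 0.2401]
eef_rot: [0.703, 0.08, 0.703, -0.08]
wrist_force: [0.0, 0.0, -0.2]
opening: 0.404
time_s: 7.4
eef_pos: [0.4914, 0.1981, 0.2399]
eef_rot: [0.702, 0.083, 0.702, -0.083]
wrist_force: [0.7, 0.7, 0.7]
opening: 0.401
shift [-0.1  1.5 -1.8] yaw -0.5 | pos [0.4914 0.1981 0.2399] head 76.5 F [0.7 0.7 0.7] open 0.401 t 7.4
```

View pics/w3.png

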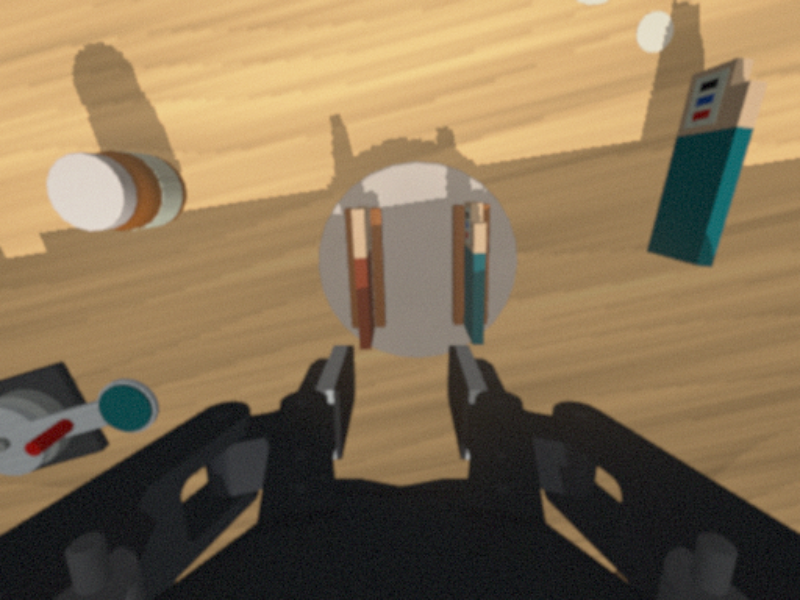

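The wrist view shows the brace still swung out, chip at (128,405). The notched tile is in the rack with its teal top edge around (478,300) and the teal-clay boundary at about (480,253). I measure the top edge numerically.

```bash
python3 - <<'E'
from h import *
np.set_printoptions(precision=4,suppress=True)
w=np.load("w3.npy");c=np.load("w3c.npy",allow_pickle=True).item()
h=cv2.cvtColor(w,cv2.COLOR_RGB2HSV)
for r in range(128,224,6): print(r,[tuple(int(v) for v in h[r,x]) for x in range(294,316,2)])
b=blobs(w,(80,90,40),(100,255,255),(285,150,330,225),20);print(b)
for n,uv in(("bound",(479.5*.64,253*.64)),("end",(477*.64,343*.64)),("notchstart",(479.5*.64,222*.64))):print(n,plane(c,uv,.07))
E
```

```text
128 [(17, 37, 143), (12, 46, 140), (14, 45, 136), (16, 50, 133), (18, 58, 137), (16, 43, 138), (14, 44, 144), (15, 42, 146), (12, 40, 142), (13, 41, 142), (14, 36, 142)]
134 [(13, 131, 125), (12, 125, 118), (24, 40, 103), (21, 47, 115), (17, 80, 144), (17, 80, 149), (17, 82, 174), (15, 90, 204), (14, 133, 136), (13, 129, 123), (14, 47, 140)]
140 [(15, 145, 120), (13, 131, 115), (20, 41, 94), (20, 53, 116), (15, 75, 147), (16, 79, 152), (16, 82, 158), (16, 88, 188), (13, 129, 121), (13, 131, 119), (10, 46, 139)]
146 [(12, 133, 119), (12, 123, 120), (13, 22, 103), (16, 34, 111), (16, 77, 133), (17, 84, 210), (17, 85, 219), (16, 82, 220), (16, 92, 196), (14, 120, 123), (13, 42, 139)]
152 [(13, 139, 121), (14, 121, 114), (7, 70, 105), (14, 52, 113), (14, 81, 133), (16, 85, 207), (16, 79, 222), (15, 84, 218), (17, 88, 200), (12, 100, 132), (18, 44, 139)]
158 [(13, 143, 118), (11, 122, 107), (55, 23, 66), (17, 56, 95), (16, 81, 135), (16, 84, 212), (17, 82, 220), (16, 82, 220), (16, 89, 197), (13, 108, 118), (13, 34, 136)]
164 [(13, 134, 120), (12, 118, 106), (95, 45, 62), (82, 49, 57), (9
[... 1050 characters left out ...]
(89, 88, 78), (15, 94, 98), (11, 51, 124), (13, 33, 141)]
206 [(11, 125, 112), (15, 91, 90), (85, 48, 64), (90, 66, 54), (86, 65, 67), (89, 83, 77), (90, 89, 86), (86, 79, 77), (12, 93, 104), (13, 42, 139), (14, 40, 142)]
212 [(19, 34, 141), (16, 36, 136), (21, 25, 103), (83, 37, 62), (86, 79, 71), (85, 114, 83), (89, 92, 78), (85, 67, 84), (17, 99, 155), (17, 113, 172), (16, 104, 169)]
218 [(16, 35, 140), (17, 34, 143), (14, 39, 143), (20, 43, 125), (83, 52, 78), (88, 110, 79), (88, 115, 80), (87, 58, 83), (18, 101, 151), (17, 107, 158), (16, 105, 161)]
[(array([305.6, 187.8]), [302, 163, 8, 56, 243])]
bound [0.4911 0.2585 0.07  ]
end [0.5619 0.2432 0.07  ]
notchstart [0.4684 0.2627 0.07  ]
```

```bash

python3 -c "
from h import *
go(.528,.248,.11,77.4)"
```

```text
shift [130.   56.9  24.1] yaw -0.8 | pos [0.4914 0.1983 0.24  ] head 76.6 F [0.3 0.8 0.2] open 0.4 t 7.45
```

```bash

python3 -m jog '[20,20,8,-0.8,40, 50,40,16,-0.8,40, 85,57,24,-0.8,40, 115,57,24,-0.8,40, 130,57,24,-0.8,40]'
python3 -m jog '[0,0,0,0,40, 0,0,0,0,40, 0,0,0,0,40, 0,0,0,0,40, 0,0,0,0,40]'
python3 - <<'E'
from h import *
go(.528,.248,.11,77.4)
c=optics.get_calibration("wrist");w=optics.camera("wrist");np.save("w4.npy",w);np.save("w4c.npy",c,allow_pickle=True)
cv2.imwrite("pics/w4.png",w[...,::-1])
E
```

```text
time_s: 7.95
eef_pos: [0.5261, 0.2484, 0.1069]
eef_rot: [0.701, 0.077, 0.705, -0.078]
wrist_force: [-0.7, -1.1, 0.1]
opening: 0.402
time_s: 8.45
eef_pos: [0.5285, 0.2491, 0.1116]
eef_rot: [0.704, 0.078, 0.702, -0.077]
wrist_force: [-0.1, 0.1, 0.1]
opening: 0.398
shift [ 1.6 -1.2 -0.3] yaw 0.0 | pos [0.5285 0.2491 0.1116] head 77.4 F [-0.1  0.1  0.1] open 0.398 t 8.45
```

View pics/w4.png

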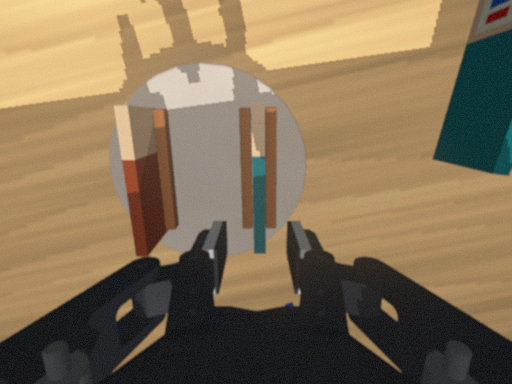

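```bash
python3 - <<'E'
from h import *
np.set_printoptions(precision=4,suppress=True)
w=np.load("w4.npy");c=np.load("w4c.npy",allow_pickle=True).item()
h=cv2.cvtColor(w,cv2.COLOR_RGB2HSV)
m=cv2.inRange(h,np.array((80,70,40)),np.array((100,255,255)))
for r in range(152,262,8): 
    x=np.nonzero(m[r,235:290])[0]; print(r,(x.min()+235,x.max()+235) if len(x) else None)
col=np.nonzero(m[140:270,259])[0]+140;print(col.min(),col.max())
b=plane(c,(259.4,col.min()-.5),.07);e=plane(c,(259.4,col.max()+.5),.07);print(b,e,np.linalg.norm(b-e),np.degrees(np.arctan2(*(b-e)[1::-1])))
print("tcp px",proj(c,status.get_obs()["eef_pos"]))
d=(b-e)/np.linalg.norm(b-e);g=e+d*.034;print(g);go(g[0],g[1],.044,77.4)
E
```

```text
152 None
160 (np.int64(252), np.int64(264))
168 (np.int64(253), np.int64(264))
176 (np.int64(253), np.int64(264))
184 (np.int64(254), np.int64(264))
192 (np.int64(254), np.int64(264))
200 (np.int64(254), np.int64(264))
208 (np.int64(254), np.int64(264))
216 (np.int64(254), np.int64(264))
224 (np.int64(254), np.int64(264))
232 (np.int64(255), np.int64(264))
240 (np.int64(255), np.int64(264))
248 (np.int64(255), np.int64(264))
256 None
158 251
[0.4915 0.2588 0.07  ] [0.5617 0.2434 0.07  ] 0.07182103631716587 167.63429033464075
tcp px [257.6113 233.5377]
[0.5285 0.2507 0.07  ]
shift [67.3  1.5 -0.3] yaw 0.0 | pos [0.5283 0.2491 0.1113] head 77.4 F [-0.5 -0.1 -0.2] open 0.398 t 8.5
```

```bash

python3 -m jog '[15,1.5,0,0,40, 30,1.5,0,0,40, 45,1.5,0,0,40, 58,1.5,0,0,40, 67,1.5,0,0,40]'
python3 -m jog '[0,0,0,0,30, 0,0,0,0,20, 0,0,0,0,8, 0,0,0,0,0, 0,0,0,0,0]'
python3 -m jog '[0,0,0,0,0, 0,0,0,0,0, -5,0,0,0,0, -15,0,0,0,0, -30,0,0,0,0]'
python3 -m jog '[-20,0,0,0,0, -45,0,0,0,0, -70,0,0,0,0, -90,0,0,0,0, -100,0,0,0,0]'
python3 - <<'E'
from h import *
go(.60,.03,.046,77.4)
w=optics.camera("wrist");cv2.imwrite("pics/w5.png",w[...,::-1])
E
```

```text
time_s: 9.0
eef_pos: [0.527, 0.2502, 0.0409]
eef_rot: [0.702, 0.077, 0.704, -0.078]
wrist_force: [0.5, -0.6, 0.1]
opening: 0.398
time_s: 9.5
eef_pos: [0.5286, 0.2506, 0.0439]
eef_rot: [0.703, 0.077, 0.702, -0.077]
wrist_force: [-0.0, 0.5, -0.1]
opening: 0.096
time_s: 10.0
eef_pos: [0.5274, 0.2503, 0.0734]
eef_rot: [0.702, 0.077, 0.703, -0.078]
wrist_force: [-0.0, 0.5, -1.2]
opening: 0.092
time_s: 10.5
eef_pos: [0.5295, 0.2509, 0.1769]
eef_rot: [0.704, 0.078, 0.701, -0.077]
wrist_force: [0.4, -0.1, -0.7]
opening: 0.092
shift [ 131.  -200.5  116.3] yaw 0.0 | pos [0.5295 0.2509 0.1769] head 77.4 F [ 0.4 -0.1 -0.7] open 0.092 t 10.5
```

View pics/w5.png

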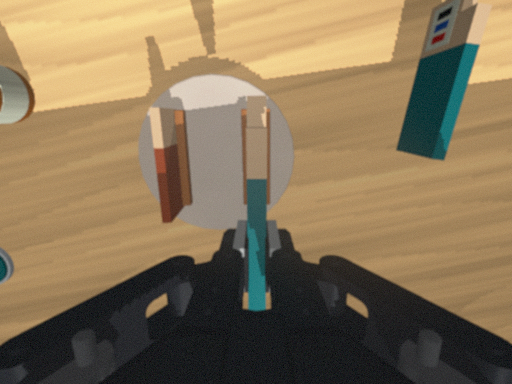

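The tile is held cleanly in the jaws, its top edge running up the image from (256,305) and the clay end with the notch at (256,100); the plain tile is untouched. I carry it to the free table between the rack and the stand.

```bash

python3 -m jog '[0,-15,10,0,0, 0,-36,24,0,0, 0,-59,40,0,0, 0,-82,55,0,0, 0,-104,70,0,0]'
python3 -m jog '[0,-25,17,0,0, 0,-50,34,0,0, 10,-74,50,0,0, 30,-92,62,0,0, 55,-102,69,0,0]'
python3 -m jog '[25,0,0,0,0, 45,0,0,0,0, 65,0,0,0,0, 75,0,0,0,0, 80,0,0,0,0]'
python3 -m jog '[0,0,0,0,0, 0,0,0,0,0, 0,0,0,0,0, 0,0,0,0,0, 0,0,0,0,0]'
python3 - <<'E'
from h import *
go(.62,.02,.024,77.4)
E
```

```text
time_s: 11.05
eef_pos: [0.5735, 0.1327, 0.1725]
eef_rot: [0.702, 0.077, 0.703, -0.077]
wrist_force: [0.5, -0.6, -0.9]
opening: 0.093
time_s: 11.55
eef_pos: [0.6201, 0.0171, 0.1182]
eef_rot: [0.703, 0.078, 0.702, -0.078]
wrist_force: [-0.5, 0.5, -1.4]
opening: 0.097
time_s: 12.05
eef_pos: [0.6179, 0.0194, 0.0367]
eef_rot: [0.702, 0.077, 0.704, -0.077]
wrist_force: [-0.7, 0.1, -1.0]
opening: 0.094
time_s: 12.55
eef_pos: [0.6194, 0.0192, 0.0389]
eef_rot: [0.703, 0.077, 0.703, -0.077]
wrist_force: [0.3, 0.6, -0.4]
opening: 0.096
shift [14.9  0.9  0.4] yaw 0.0 | pos [0.6194 0.0192 0.0389] head 77.4 F [ 0.3  0.6 -0.4] open 0.096 t 12.55
```

```bash

python3 -m jog '[4,0,0,0,0, 8,0,0,0,0, 11,0,0,0,0, 13,0,0,0,0, 14,0,0,0,0]'
python3 -m jog '[0.5,0,0,0,0, 1,0,0,0,0, 1,0,0,0,0, 1,0,0,0,0, 1,0,0,0,0]'
```

```text
time_s: 13.05
eef_pos: [0.6187, 0.0193, 0.0239]
eef_rot: [0.703, 0.077, 0.703, -0.077]
wrist_force: [-3.2, 1.0, 6.4]
opening: 0.092
time_s: 13.55
eef_pos: [0.619, 0.0192, 0.0239]
eef_rot: [0.703, 0.077, 0.703, -0.077]
wrist_force: [-4.1, 0.6, 6.3]
opening: 0.096
```

```bash

python3 -m jog '[0,0,0,0,14, 0,0,0,0,20, 0,0,0,0,25, 0,0,0,0,25, -2,0,0,0,25]'
python3 -m jog '[-4,0,-4,0,25, -6,0,-9,0,25, -6,0,-14,0,25, -6,0,-18,0,25, -6,0,-21,0,25]'
python3 - <<'E'
from h import *
go(.62,.02,.024,77.4)
w=optics.camera("wrist");cv2.imwrite("pics/w6.png",w[...,::-1])
E
```

```text
time_s: 14.05
eef_pos: [0.6188, 0.0192, 0.025]
eef_rot: [0.703, 0.077, 0.703, -0.077]
wrist_force: [0.1, 0.3, 0.3]
opening: 0.252
time_s: 14.55
eef_pos: [0.5979, 0.0239, 0.0312]
eef_rot: [0.703, 0.077, 0.703, -0.077]
wrist_force: [0.0, 0.2, -0.2]
opening: 0.249
shift [ 7.2  1.  22.4] yaw 0.0 | pos [0.5979 0.0239 0.0312] head 77.4 F [ 0.   0.2 -0.2] open 0.249 t 14.55
```

View pics/w6.png

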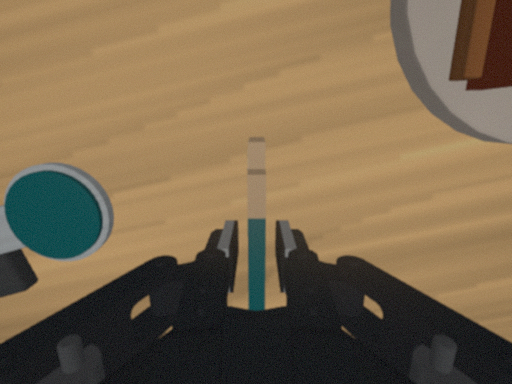

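The tile stands freely, midway between the fingers (column 257). The label side is to the left (-y). I tip it gently to +y onto the other finger.

```bash

python3 -m jog '[0,3,0,0,25, 0,6,0,0,25, 0,8,0,0,25, 0,10,0,0,25, 0,12,0,0,25]'
python3 -m jog '[0,2,0,0,25, 0,4,0,0,25, 0,6,0,0,25, 0,8,0,0,25, 0,8,0,0,25]'
python3 - <<'E'
from h import *
go(.62,.02,.024,77.4)
w=optics.camera("wrist");cv2.imwrite("pics/w7.png",w[...,::-1])
E
```

```text
time_s: 15.1
eef_pos: [0.6013, 0.0357, 0.0313]
eef_rot: [0.703, 0.077, 0.703, -0.077]
wrist_force: [-0.5, -0.5, 0.3]
opening: 0.247
time_s: 15.6
eef_pos: [0.6029, 0.0436, 0.0313]
eef_rot: [0.703, 0.077, 0.703, -0.077]
wrist_force: [0.6, 0.8, 0.4]
opening: 0.253
shift [  7.3 -19.3  21.8] yaw 0.1 | pos [0.6029 0.0436 0.0313] head 77.5 F [0.6 0.8 0.4] open 0.253 t 15.6
```

View pics/w7.png

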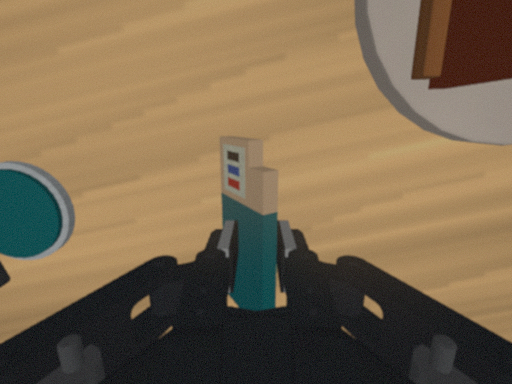

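It leans on the right-hand finger with the label side now visible at (233,170). I ease it down by widening the jaws, descending and moving along.

```bash

python3 -m jog '[0,-2.5,0,0,33, 1,-5,0,0,41, 3,-7.5,0,0,49, 5,-10,0,0,57, 7,-12.5,0,0,65]'
python3 -m jog '[2,-2.5,0,0,73, 4,-5,0,0,81, 6,-7.5,0,0,89, 8,-10,0,0,97, 10,-12,0,0,100]'
python3 -m jog '[2,2,0,0,100, 4,5,0,0,100, 6,8,0,0,100, 6,11,0,0,100, 6,14,0,0,100]'
python3 -m jog '[0,3,0,0,100, 0,6,0,0,100, 0,9,0,0,100, 0,12,0,0,100, 0,15,0,0,100]'
python3 - <<'E'
from h import *
go(.62,.02,.024,77.4)
w=optics.camera("wrist");cv2.imwrite("pics/w8.png",w[...,::-1])
E
```

```text
time_s: 16.15
eef_pos: [0.6001, 0.0308, 0.0241]
eef_rot: [0.703, 0.077, 0.703, -0.077]
wrist_force: [1.6, 1.6, 0.4]
opening: 0.649
time_s: 16.65
eef_pos: [0.5975, 0.0192, 0.0141]
eef_rot: [0.703, 0.077, 0.703, -0.077]
wrist_force: [-0.3, 0.4, 0.7]
opening: 0.996
time_s: 17.15
eef_pos: [0.6006, 0.0334, 0.0082]
eef_rot: [0.703, 0.077, 0.703, -0.077]
wrist_force: [1.3, -0.2, 0.0]
opening: 0.999
time_s: 17.65
eef_pos: [0.604, 0.0479, 0.0084]
eef_rot: [0.703, 0.077, 0.703, -0.077]
wrist_force: [0.5, 0.7, 0.6]
opening: 0.999
shift [-15.6 -23.7  21.7] yaw 0.0 | pos [0.604  0.0479 0.0084] head 77.4 F [0.5 0.7 0.6] open 0.999 t 17.65
```

View pics/w8.png

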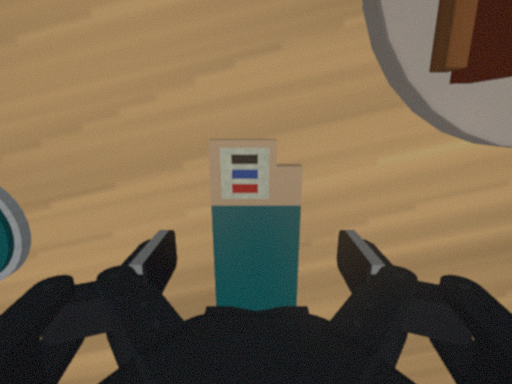

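The tile lies flat, label up, centred between the fingers, with the teal-clay boundary at row 206. I compute the regrip.

```bash
python3 - <<'E'
from h import *
np.set_printoptions(precision=4,suppress=True)
c=optics.get_calibration("wrist");w=optics.camera("wrist")
h=cv2.cvtColor(w,cv2.COLOR_RGB2HSV);m=cv2.inRange(h,np.array((80,90,40)),np.array((100,255,255)))
m[:,:200]=0;m[:,320:]=0
for r in(212,225,240):
    x=np.nonzero(m[r])[0];print(r,x.min(),x.max())
col=np.nonzero(m[150:300,250])[0]+150
L=plane(c,(212,col.min()),.009);Rr=plane(c,(300,col.min()),.009);print(L,Rr,np.linalg.norm(L-Rr),np.degrees(np.arctan2(*(Rr-L)[1::-1])))
h77=np.radians(np.degrees(np.arctan2(*(Rr-L)[1::-1])));ux=np.array([-np.sin(h77),np.cos(h77)])
g=(L+Rr)[:2]/2-ux*(.019+.020);print("grip",g)
go(g[0],g[1],.0084,np.degrees(h77))
E
```

```text
212 213 297
225 213 297
240 213 296
[0.5821 0.027  0.009 ] [0.5927 0.075  0.009 ] 0.049224737578437656 77.47669864739906
grip [0.6255 0.0425]
shift [-0.1 -0.7 22.3] yaw -0.0 | pos [0.6039 0.0481 0.0083] head 77.5 F [-1.  -0.1  0.3] open 1.002 t 17.75
```

```bash

python3 -m jog '[0,-1,7,0,95, 0,-1,14,0,85, 0,-1,19,0,75, 0,-1,22,0,70, 0,-1,22,0,70]'
python3 -m jog '[1,0,0,0,70, 2,0,0,0,70, 3,0,0,0,70, 4,0,0,0,70, 4,0,0,0,70]'
python3 -m jog '[0.5,0,0,0,70, 1,0,0,0,70, 1.5,0,0,0,70, 2,0,0,0,70, 2,0,0,0,70]'
python3 - <<'E'
from h import *
go(.62,.02,.024,77.4)
w=optics.camera("wrist");cv2.imwrite("pics/w9.png",w[...,::-1])
E
```

```text
time_s: 18.25
eef_pos: [0.6256, 0.0416, 0.0083]
eef_rot: [0.703, 0.077, 0.703, -0.077]
wrist_force: [-0.2, 0.5, 0.0]
opening: 0.703
time_s: 18.75
eef_pos: [0.6249, 0.042, 0.0041]
eef_rot: [0.703, 0.077, 0.703, -0.077]
wrist_force: [0.2, 0.4, -0.6]
opening: 0.702
time_s: 19.25
eef_pos: [0.625, 0.0419, 0.0022]
eef_rot: [0.703, 0.077, 0.703, -0.077]
wrist_force: [-0.4, -0.2, -0.6]
opening: 0.7
shift [-21.8 -22.5  -0.1] yaw 0.0 | pos [0.625  0.0419 0.0022] head 77.4 F [-0.4 -0.2 -0.6] open 0.7 t 19.25
```

View pics/w9.png

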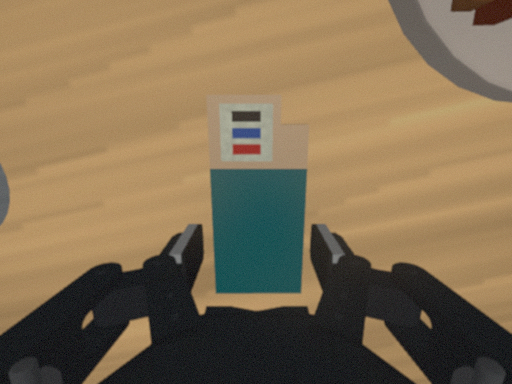

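```bash

python3 -m jog '[0.5,0,0,0,66, 1,0,0,0,66, 1.5,0,0,0,66, 2,0,0,0,66, 2,0,0,0,66]'
python3 -m jog '[0.5,0,0,0,66, 1,0,0,0,66, 1.5,0,0,0,66, 2,0,0,0,66, 2,0,0,0,66]'
```

```text
time_s: 19.8
eef_pos: [0.625, 0.0419, 0.0002]
eef_rot: [0.703, 0.077, 0.703, -0.077]
wrist_force: [-0.1, 0.2, 0.0]
opening: 0.659
time_s: 20.3
eef_pos: [0.625, 0.0419, -0.0018]
eef_rot: [0.703, 0.077, 0.703, -0.077]
wrist_force: [0.2, -0.1, 0.3]
opening: 0.657
```

```bash

python3 -m jog '[0.5,0,0,0,66, 1,0,0,0,66, 1.5,0,0,0,66, 1.5,0,0,0,66, 1.5,0,0,0,66]'
python3 -m jog '[0,0,0,0,62, 0,0,0,0,57, 0,0,0,0,40, 0,0,0,0,0, 0,0,0,0,0]'
```

```text
time_s: 20.8
eef_pos: [0.6251, 0.0419, -0.0032]
eef_rot: [0.703, 0.077, 0.703, -0.077]
wrist_force: [-0.6, 0.3, -0.1]
opening: 0.658
time_s: 21.3
eef_pos: [0.6257, 0.0419, -0.0025]
eef_rot: [0.703, 0.077, 0.702, -0.077]
wrist_force: [-1.6, 1.3, 5.3]
opening: 0.567
```

```bash

python3 -m jog '[-1,0,0,0,0, -3,0,0,0,0, -7,0,0,0,0, -14,0,0,0,0, -25,0,0,0,0]'
python3 -m jog '[-20,0,0,0,0, -45,0,0,0,0, -70,0,0,0,0, -90,0,0,0,0, -105,0,0,0,0]'
python3 -m jog '[0,0,0,0,0, 0,0,0,0,0, 0,0,0,0,0, 0,0,0,0,0, 0,0,0,0,0]'
python3 - <<'E'
from h import *
go(.617,-.0765,.1285,77.4)
w=optics.camera("wrist");cv2.imwrite("pics/w10.png",w[...,::-1])
c=optics.get_calibration("wrist")
for b in blobs(w,(80,90,40),(100,255,255),None,300):print(b,plane(c,b[0],.05))
h=cv2.cvtColor(w,cv2.COLOR_RGB2HSV);p=status.get_obs()["eef_pos"]
E
```

```text
time_s: 21.8
eef_pos: [0.6245, 0.042, 0.0217]
eef_rot: [0.702, 0.077, 0.703, -0.077]
wrist_force: [0.2, -0.8, -2.0]
opening: 0.565
time_s: 22.3
eef_pos: [0.6259, 0.0419, 0.1295]
eef_rot: [0.704, 0.077, 0.702, -0.077]
wrist_force: [-0.1, -0.1, -1.0]
opening: 0.562
time_s: 22.8
eef_pos: [0.6245, 0.042, 0.1257]
eef_rot: [0.702, 0.077, 0.704, -0.077]
wrist_force: [-0.4, -0.4, -1.2]
opening: 0.562
shift [  -2.9 -117.3   18.4] yaw 0.0 | pos [0.6245 0.042  0.1257] head 77.4 F [-0.4 -0.4 -1.2] open 0.562 t 22.8
(array([103.8, 149. ]), [76, 122, 56, 55, 2364]) [ 0.55823828 -0.07105159  0.05      ]
(array([256.4, 232.7]), [209, 171, 97, 127, 11567]) [0.65699523 0.03398945 0.05      ]
```

View pics/w10.png

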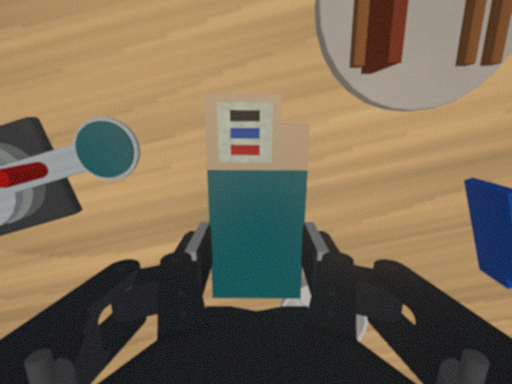

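The tile is held level and looks as it did before the lift. The label is at (245,132) and uncovered; the chip is at (104,149). I compute the final shift.

```bash
python3 - <<'E'
from h import *
o=status.get_obs();c=optics.get_calibration("wrist");M=toolR(o)
L=plane(c,(245,132),o["eef_pos"][2]+.0115);d=np.array([.559,-.0705,.14])-L;print(L,M.T@d*1000)
# brace tip/size check: label size on plane
print(np.linalg.norm(plane(c,(218,132),L[2])-plane(c,(272,132),L[2])),np.linalg.norm(plane(c,(245,102),L[2])-plane(c,(245,162),L[2])))
E
```

```text
[0.5662875  0.04853358 0.13737885] [  -2.62832128 -117.7708194    18.76423681]
0.02592671947876981 0.02823398608404884
```

```bash

python3 -m jog '[-3,-10,2,0,0, -3,-24,4,0,0, -3,-40,6,0,0, -3,-56,9,0,0, -3,-72,12,0,0]'
python3 -m jog '[0,-14,2,0,0, 0,-26,4,0,0, 0,-36,6,0,0, 0,-42,7,0,0, 0,-46,7,0,0]'
python3 -m jog '[0,0,0,0,0, 0,0,0,0,0, 0,0,0,0,0, 0,0,0,0,0, 0,0,0,0,0]'
python3 - <<'E'
from h import *
o=status.get_obs();c=optics.get_calibration("wrist");w=optics.camera("wrist");M=toolR(o)
go(*o["eef_pos"],77.4);print(np.abs(o["dq"]).max())
h=cv2.cvtColor(w,cv2.COLOR_RGB2HSV);m=cv2.inRange(h,np.array((0,0,150)),np.array((180,45,255)))
n,_,s,ce=cv2.connectedComponentsWithStats(m);i=1+np.argmax(s[1:,4]);print(s[i],ce[i],"label",plane(c,(s[i,0]+s[i,2]/2,s[i,1]+s[i,3]/2),o["eef_pos"][2]+.0115))
s2=optics.camera("scene")[100:230,190:360];t=optics.camera("top")[150:280,255:385]
cv2.imwrite("pics/f.png",np.hstack([cv2.resize(s2,(510,390)),cv2.resize(t,(290,390))])[...,::-1])
cv2.imwrite("pics/fw.png",w[...,::-1])
E
```

```text
time_s: 23.35
eef_pos: [0.621, -0.033, 0.1298]
eef_rot: [0.703, 0.078, 0.703, -0.078]
wrist_force: [-0.1, 0.6, -1.6]
opening: 0.563
time_s: 23.85
eef_pos: [0.618, -0.0779, 0.1298]
eef_rot: [0.703, 0.077, 0.703, -0.077]
wrist_force: [-0.8, 0.4, -1.0]
opening: 0.563
time_s: 24.35
eef_pos: [0.618, -0.077, 0.1298]
eef_rot: [0.703, 0.077, 0.703, -0.077]
wrist_force: [0.4, -0.1, -0.5]
opening: 0.563
shift [ 0.   0.1 -0. ] yaw 0.1 | pos [ 0.618  -0.0771  0.1298] head 77.5 F [ 0.3 -0.  -1.3] open 0.562 t 24.4
0.0014855659491202079
[  67  123  140   82 6252] [121.75095969 160.32885477] label [ 0.56317625 -0.12618415  0.14129096]
```

View pics/fw.png

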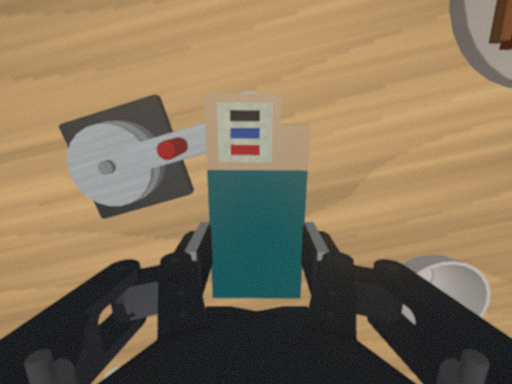

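View pics/f.png

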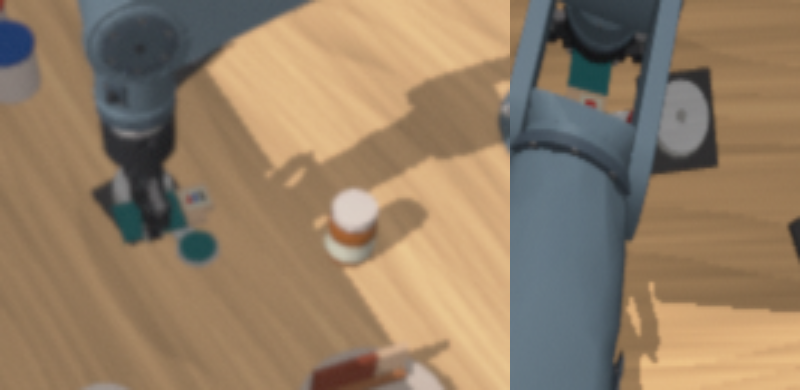

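The final wrist view shows the label uncovered at (245,132), the brace running under the tile and the chip hidden directly beneath it. The arm is still, so I hand in.

```bash
python3 -c "
from bench import hand_in
print(hand_in())"
```

```text
the job is handed in; nothing more can be done
None
```

The job is handed in at about 24 s of the 61 s allowed, with the brace swung out and the notched tile held label up over the reference chip.

**What I did**
- **Brace:** I pushed the post round to its end stop, where the contact force rose to about 14 N. Later views put the brace at about 1.55 rad, past the catch and still there after I let go.
- **Tile:** The moves cannot tilt the tool, so I presented the tile flat, not at 45°. I lifted it from the rack by its glazed half, stood it on the table and tipped it gently onto its back. I then regripped the glazed half across the 50 mm width and raised it over the chip.

**Last checks**
- **Label position:** about (0.560, -0.0705, 0.141) m, with the chip measured at about (0.559, -0.0705, 0.050). That is about 91 mm above the chip and within about 2 mm sideways.
- **Hold:** the tile looked level, with no sign of slipping after the lift. The joints were still and the wrist carried only the tile's weight.
- **Bystanders:** I saw no contact with the plain tile, jar or bowl, but did not re-measure their positions.

**Disagreements**
- One brace reading (1.61 rad) came from a picture taken while the arm was still settling, so I discarded it.
- The automatic label mask in the final picture picked the wrong patch. The label position above comes from its unchanged place in the picture and the measured arm movement.

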